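# Fetch the motor controller from behind the parts on the stand

### The job

First clear the gearmotor, the screw jar and the solder spool off the plywood stand and stand all three upright on the cork mat. Only then swing the spring finger up and over until it stays back, take the motor controller out from under it and lay it flat on the aluminium test plate, centred between the two end stops and in line with the plate. Last, put the gearmotor, jar and spool back upright, each on the very spot of the stand where it stood at the start, and leave the finger swung back.

Things in the scene. Friction and masses are not known exactly. Their poses are not given: they have to be found in the camera images.
- stand: Fixed plywood slab, 12 mm thick, x -70 to 90 mm, y -140 to 140 mm in its own frame (origin on its underside; +x roughly away from the robot). The controller lies along y at about x = 30, y = 0; 14 mm in front of it stand gearmotor, jar and spool in any order, within a few mm of three 50 mm grey felt spots at x = -26, y = -95, -15 and 65. Blue relay and steel ring: not part of the job.
- finger (a joint): Spring finger holding the controller: 10 mm steel bar, hinge axis parallel to the stand's x. 0: level, pointing to the stand's -y, rubber foot (37 mm below the bar, 50 mm from the hinge) on the board. Grows as it swings up: 1.57 upright, stop at 2.4, leaning to the stand's +y. Below about 1.2 rad its spring throws it shut (0.12 N m; 1.6 N at the tip), above that it throws it open and holds it.
- finger_tip (a point): Centre of the black cross grip at the bar's free end: 12 mm diameter, 16 mm long, parallel to the hinge axis, 78 mm from it and 70 mm above the bench when shut. Pinch its two end faces (they look along the stand's x and -x) from above; it turns between the pads as the finger swings. The board is 38 mm below it, the parts on the board at least 30 mm.
- finger_hinge (a point): Point on the hinge axis of the finger, level with the bar, 70 mm above the bench, on a steel clevis post 98 mm along the stand's +y from its middle.
- controller: Motor controller: finned aluminium heat sink with a green circuit board on it, 140 mm (own x) by 46 mm (own y) by 20 mm high, parts on the board up to 28 mm; 0.18 to 0.35 kg. Origin: centre of its underside. At the start it lies along the stand's y. Grip it across its 46 mm width near the middle.
- gearmotor: Gearmotor standing with its shaft up: round steel can of 34 mm diameter from 0 to 34 mm height, dark square gearbox 36 by 36 mm from 34 to 58 mm, brass shaft up to 72 mm. Origin: centre of its underside, its x and y square to the gearbox sides. At the start within 0.15 rad of the stand's own direction. 0.14 to 0.28 kg.
- jar: Round glass jar with brass screws and a grey cap, 38 mm diameter up to 43 mm height, cap of 34 mm diameter from 46 to 59 mm. Origin: centre of its underside. 0.09 to 0.18 kg.
- spool: Solder spool standing on its flange, 38 mm diameter, 48 mm high, white flange with a dark hole on top. Origin: centre of its underside. 0.1 to 0.21 kg; can be gripped anywhere as a 38 mm cylinder.
- mat: Fixed cork mat, the side area, 250 mm (own x) by 120 mm (own y), 5 mm thick, empty at the start. Origin: centre of its underside. It lies on the left or the right side of the stand.
- plate: Fixed aluminium test plate, 200 mm (own x) by 110 mm (own y), 8 mm thick, with a black end stop (10 mm thick, 60 mm wide, 10 mm high over the plate) at each end of its x, inner faces 170 mm apart; open on both long sides. Origin: centre of its underside. It lies on the other side of the stand from the mat.

How it is judged (in metres and radians):
On the way, in this order (a step that is already met when the one before it is completed fails the run):
1. gearmotor, jar and spool all stand upright and released on the cork mat, with the controller still in its place under the finger (angle between each of gearmotor, jar, spool's own z axis and vertical below 0.15 rad and linear speed of each of gearmotor, jar, spool below 0.03 m/s and contact force between the fingers and gearmotor below 0.1 N and z of each of gearmotor, jar, spool in the frame of mat below 0.012 m and x of gearmotor in the frame of mat between -0.125 and 0.125 m and y of gearmotor in the frame of mat between -0.06 and 0.06 m and contact force between the fingers and jar below 0.1 N and x of jar in the frame of mat between -0.125 and 0.125 m and y of jar in the frame of mat between -0.06 and 0.06 m and contact force between the fingers and spool below 0.1 N and x of spool in the frame of mat between -0.125 and 0.125 m and y of spool in the frame of mat between -0.06 and 0.06 m and distance of controller from where it was at the start of the episode below 0.02 m and value of joint finger below 0.3 rad), for 0.2 s.
2. the spring finger is swung back past 1.8 rad, with the three things still on the mat and the controller still in its place (value of joint finger above 1.8 rad and distance of controller from where it was at the start of the episode below 0.02 m and angle between each of gearmotor, jar, spool's own z axis and vertical below 0.15 rad and linear speed of each of gearmotor, jar, spool below 0.03 m/s and contact force between the fingers and gearmotor below 0.1 N and z of each of gearmotor, jar, spool in the frame of mat below 0.012 m and x of gearmotor in the frame of mat between -0.125 and 0.125 m and y of gearmotor in the frame of mat between -0.06 and 0.06 m and contact force between the fingers and jar below 0.1 N and x of jar in the frame of mat between -0.125 and 0.125 m and y of jar in the frame of mat between -0.06 and 0.06 m and contact force between the fingers and spool below 0.1 N and x of spool in the frame of mat between -0.125 and 0.125 m and y of spool in the frame of mat between -0.06 and 0.06 m), for 0.2 s.
3. the controller lies released on the test plate (centre within 15 mm, in line within 0.2 rad), with the three things still on the mat (horizontal distance between controller and plate below 0.015 m and angle between the x axis of controller and the x axis of plate, either way round below 0.2 rad and z of controller in the frame of plate below 0.013 m and angle between controller's own z axis and vertical below 0.08 rad and linear speed of each of controller, gearmotor, jar, spool below 0.03 m/s and contact force between the fingers and controller below 0.1 N and angle between each of gearmotor, jar, spool's own z axis and vertical below 0.15 rad and contact force between the fingers and gearmotor below 0.1 N and z of each of gearmotor, jar, spool in the frame of mat below 0.012 m and x of gearmotor in the frame of mat between -0.125 and 0.125 m and y of gearmotor in the frame of mat between -0.06 and 0.06 m and contact force between the fingers and jar below 0.1 N and x of jar in the frame of mat between -0.125 and 0.125 m and y of jar in the frame of mat between -0.06 and 0.06 m and contact force between the fingers and spool below 0.1 N and x of spool in the frame of mat between -0.125 and 0.125 m and y of spool in the frame of mat between -0.06 and 0.06 m), for 0.2 s.
At the end, for the whole second after the job is handed in: The controller lies flat on the test plate, centre within 15 mm of the plate's centre and in line with it within 0.2 rad (either way round); gearmotor, jar and spool each stand upright within 15 mm of where they stood at the start; the finger is swung back past 1.8 rad; all released and at rest (horizontal distance between controller and plate below 0.015 m and angle between the x axis of controller and the x axis of plate, either way round below 0.2 rad and z of controller in the frame of plate below 0.013 m and angle between controller's own z axis and vertical below 0.08 rad and linear speed of each of controller, gearmotor, jar, spool below 0.03 m/s and contact force between the fingers and controller below 0.1 N and value of joint finger above 1.8 rad and angle between each of gearmotor, jar, spool's own z axis and vertical below 0.15 rad and contact force between the fingers and gearmotor below 0.1 N and distance of each of gearmotor, jar, spool from where it was at the start of the episode below 0.015 m and contact force between the fingers and jar below 0.1 N and contact force between the fingers and spool below 0.1 N); the robot touches nothing.
It also fails if it takes over 147 s, if anything falls off the work surface, if the arm or the gripper's body presses on something with over 40 N, if the wrist force passes 120 N, or if a joint passes its speed limit or range.

### The arm

A 6-joint arm with a two-finger parallel gripper is mounted at the origin on the work surface. World frame = base frame: x ahead of the robot, y to its left, z up, the work surface at z = 0. Lengths are in m, angles in degrees, forces in N, time in s.
With the tool pointing down it reaches from about 0.325 to 0.85 m from the base axis. Payload 15.5 kg.
Tool frame: the origin (TCP) lies midway between the tips of the shut fingers; the grasp point (between the pads) lies 19 mm behind it; z points along the fingers, y is the line along which they close (so a half turn about z gives the same grasp; the last joint's range is limited). The gripper opens to 91 mm and grips with 3 to 60 N. Pads are 32 mm wide; open, the fingers measure 118 mm over their backs; the gripper's body (76 mm by 178 mm) begins 60 mm behind the grasp point.
Start: joints at [-76.404, 28.281, 77.091, -0, 74.628, -5.472], TCP at [0.204, -0.591, 0.214] pointing down, gripper open.
Joint ranges: [-166.48, 166.48], [-47.26, 123.95], [12.59, 153.08], [-70.14, 250.14], [6.76, 159.57], [-176.63, 176.63]. Speed limits (degrees/s): [108.29, 108.29, 147.25, 172.46, 172.46, 172.46].

### API

Orientations are given as a 3x3 rotation matrix whose columns are the frame's x, y, z axes.
In Python, from bench import ctrl gives the robot as it stands. The module is installed in compiled form; this text tells all that it offers. Calls block until the motion is done:
- ctrl.goto(position, orientation): joint-space move of the TCP to a pose.
- ctrl.move_l(position, vel=0.15, ori=None, contact_N=None): straight line of the TCP; ori=None keeps the orientation; vel is the mean speed in m/s. With contact_N (N) it stops when the force on the tool has changed by that much, and returns True; else False.
- ctrl.movej(angles): joint-space move.
- ctrl.command_gripper(opening): opening from 0.0 (shut) to 1.0 (fully open); the grip force is fixed at half the most; returns when the fingers have stopped.
- ctrl.sleep(seconds).
- ctrl.ik(position, orientation): joint angles nearest the present ones, or None.
- ctrl.read_camera(name): name is "scene" or "side" or "wrist"; returns the picture (400x640x3 uint8, blue, green, red); there is no depth.
- ctrl.camera_params(name): a dict with "fx", "fy", "cx", "cy" (pixels), "pose" (4x4, takes a point from camera to world coordinates); the wrist camera has in their place "T_tool_cam" (4x4, takes a point from camera to tool coordinates, whose origin is the TCP and whose axes are the flange's). Camera axes: x right, y up, looking along -z (the intrinsics and any distortion apply to the point x, -y, -z); pixel columns grow to the right and rows downward; lengths in m; the calibration is good to about 2 mm. The wrist camera is an equidistant fisheye: a pixel r from the principal point sees the ray r / f radians off the axis. A picture is of the moment at which its call begins: read the wrist's pose just before it. camera_params takes no time and is no camera call.
A pose or a line that the arm cannot do raises ctrl.MotionError and nothing moves.
- ctrl.sign_off(): hands the job in; it is judged then, once.
Readings, each from a call of its own:
- ctrl.current_t(): time.
- ctrl.current_q(): joint angles.
- ctrl.current_dq(): joint speeds.
- ctrl.current_effort(): joint torques, N m.
- ctrl.current_tool_pos(): TCP position.
- ctrl.current_eef_rot(): TCP orientation.
- ctrl.current_contact_force(): force on the tool from outside, world axes, zero at the start.
- ctrl.current_wrist_torque(): the same for the moment, N m.
- ctrl.current_grip_width(): opening from 0.0 (shut) to 1.0 (fully open).
- ctrl.current_grasp_force(): force on a finger pad.
Only numpy, scipy, OpenCV 4.12 (cv2) and the standard library are available. Lean on these libraries where they do the work, as an engineer would, in place of code of your own. Each camera call takes 0.05 s, during which the arm holds its last target. There are 200 camera calls.

## Working session

There is one attempt and no reset: what is moved stays moved. The work goes in short steps, each a Python script; the robot and the scene stay as the last script left them, time stands still between calls to the robot, and variables do not carry over. Pictures are saved under pics/ and viewed, at most 14 in all, crops included, and the job is handed in when it is done.

```bash
mkdir -p pics; ls
python3 - <<'E'
from bench import ctrl
import cv2, numpy as np
np.set_printoptions(precision=4,suppress=True)
for n in ("scene","side","wrist"):
    im=ctrl.read_camera(n); cv2.imwrite(f"pics/{n}0.png",im)
    p=ctrl.camera_params(n); print(n,p)
print(ctrl.current_t(), ctrl.current_eef_rot())
E
```

```text
pics
scene {'fx': 499.46946472432427, 'fy': 499.46946472432427, 'cx': 321.7729793341807, 'cy': 198.84233137034693, 'pose': array([[-0.6826, -0.6057,  0.409 ,  1.0283],
       [ 0.7306, -0.5534,  0.3998,  0.4811],
       [-0.0158,  0.5718,  0.8203,  1.025 ],
       [ 0.    ,  0.    ,  0.    ,  1.    ]])}
side {'fx': 386.92067337727576, 'fy': 386.92067337727576, 'cx': 325.1512956189223, 'cy': 195.99170045901772, 'pose': array([[-0.8755,  0.227 , -0.4266,  0.2409],
       [-0.4828, -0.4496,  0.7515,  0.5626],
       [-0.0212,  0.8639,  0.5032,  0.4517],
       [ 0.    ,  0.    ,  0.    ,  1.    ]])}
wrist {'fx': 309.70691628693146, 'fy': 309.70691628693146, 'cx': 319.60304936894516, 'cy': 200.8504412116987, 'T_tool_cam': array([[-0.0005,  0.9624,  0.2718,  0.0757],
       [ 1.    ,  0.0004,  0.0004,  0.0001],
       [ 0.0002,  0.2718, -0.9624, -0.1702],
       [ 0.    ,  0.    ,  0.    ,  1.    ]])}
0.15 [[ 0.9451  0.3267 -0.0002]
 [ 0.3267 -0.9451  0.0009]
 [ 0.0001 -0.0009 -1.    ]]
```

View pics/scene0.png

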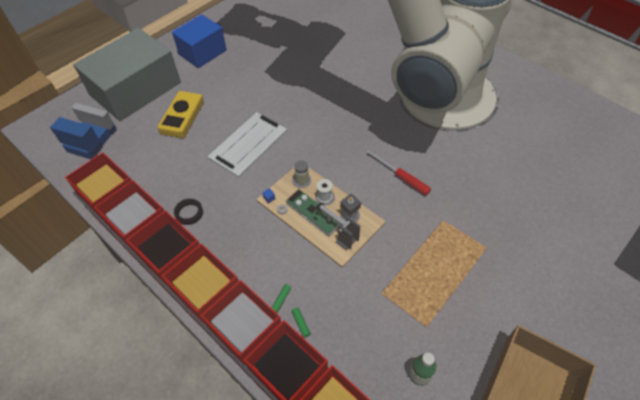

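View pics/side0.png

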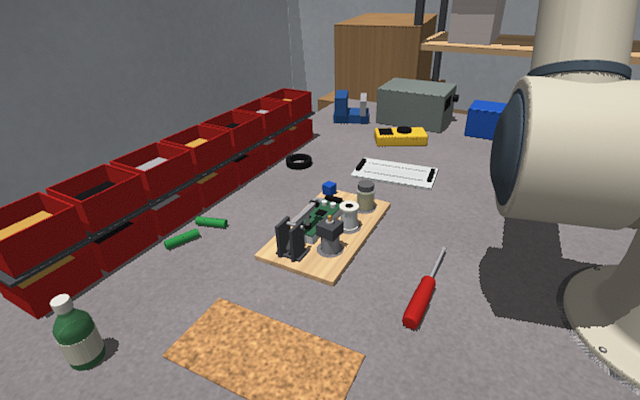

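Scene: plate about (248,142), stand (320,213) with jar (302,173), spool (324,188) and gearmotor (350,205), clevis (348,235), mat (435,272). The side view agrees: mat at the front, plate at the back. Next: helpers, a rough layout, then wrist views.

```bash
cat > h.py <<'E'
from bench import ctrl
import numpy as np, cv2
np.set_printoptions(precision=4,suppress=True)
def shot(name,fn=None):
    """picture + camera dict with pose in world"""
    p=dict(ctrl.camera_params(name)); p['fish']=name=='wrist'
    if p['fish']:
        T=np.eye(4); T[:3,:3]=ctrl.current_eef_rot(); T[:3,3]=ctrl.current_tool_pos(); p['pose']=T@p['T_tool_cam']
    im=ctrl.read_camera(name)
    if fn: cv2.imwrite(f'pics/{fn}.png',im); np.save(f'pics/{fn}.npy',p,allow_pickle=True)
    return im,p
def load(fn): return cv2.imread(f'pics/{fn}.png'),np.load(f'pics/{fn}.npy',allow_pickle=True).item()
def ray(p,uv):
    a=(np.asarray(uv,float)-[p['cx'],p['cy']])/[p['fx'],p['fy']]
    if p['fish']:
        r=np.linalg.norm(a); d=np.r_[a*np.sinc(r/np.pi),np.cos(r)]
    else: d=np.r_[a,1]
    d=p['pose'][:3,:3]@(d*[1,-1,-1]); return p['pose'][:3,3],d/np.linalg.norm(d)
def onz(p,uv,z):
    o,d=ray(p,uv); return (o+d*(z-o[2])/d[2])
def tri(obs):
    """least-squares point of several (cam,uv); also residual (m)"""
    A=[];b=[]
    for p,uv in obs:
        o,d=ray(p,uv); P=np.eye(3)-np.outer(d,d); A.append(P); b.append(P@o)
    A=np.vstack(A); b=np.hstack(b); x=np.linalg.lstsq(A,b,rcond=None)[0]
    return x,np.abs(A@x-b).max()
def proj(p,X):
    c=p['pose'][:3,:3].T@(np.asarray(X,float)-p['pose'][:3,3])*[1,-1,-1]
    if p['fish']:
        r=np.hypot(*c[:2]); a=c[:2]/max(r,1e-9)*np.arctan2(r,c[2])
    else: a=c[:2]/c[2]
    return a*[p['fx'],p['fy']]+[p['cx'],p['cy']]
def down(yaw):
    """tool down, closing line (tool y) at world angle yaw (rad)"""
    y=np.r_[np.cos(yaw),np.sin(yaw),0]; z=np.r_[0,0,-1.]; return np.c_[np.cross(y,z),y,z]
def hom(x,y,z): return np.r_[x,y,z]
E
python3 - <<'E'
from h import *
p=dict(ctrl.camera_params('scene'));p['fish']=False
for n,uv,z in [('plate',(248,142),.008),('stand corner L',(258,200),.012),('corner bot',(343,263),.012),('corner R',(383,221),.012),('corner top',(303,165),.012),('jar',(302,167),.059),('spool',(324,185),.048),('gm',(350,200),.058),('mat',(435,272),.005),('m1',(444,223),.005),('m2',(485,247),.005),('m3',(426,323),.005),('m4',(385,293),.005)]:
    print(n,onz(p,uv,z)[:2])
E
```

```text
plate [ 0.5189 -0.2899]
stand corner L [ 0.6323 -0.1269]
corner bot [0.6204 0.1439]
corner R [0.4716 0.1396]
corner top [ 0.4778 -0.1219]
jar [ 0.5096 -0.0913]
spool [ 0.5076 -0.0192]
gm [0.5038 0.061 ]
mat [0.4945 0.3089]
m1 [0.3736 0.2484]
m2 [0.3638 0.3563]
m3 [0.6049 0.3651]
m4 [0.6102 0.2584]
```

Run:
```python
from h import *
for fn,y in (('wA',-.08),('wB',.10)):
    ctrl.goto([.44,y,.27],down(-np.pi/2)); ctrl.sleep(.2)
    im,p=shot('wrist',fn)
print(ctrl.current_t(),ctrl.current_q())
```

```text
3.4333 [ 5.1069 10.7146 95.4626 -0.005  73.8212 95.1933]
```

View pics/wA.png

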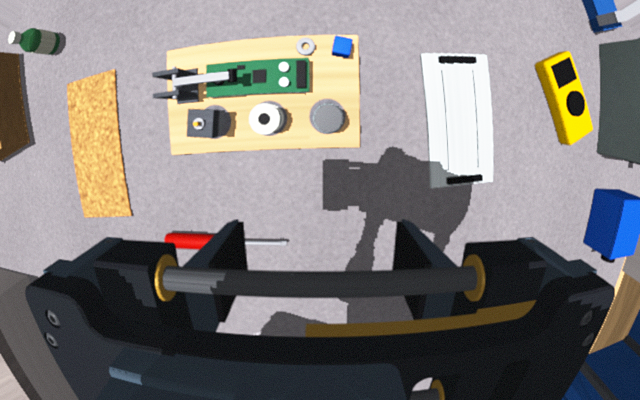

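View pics/wB.png

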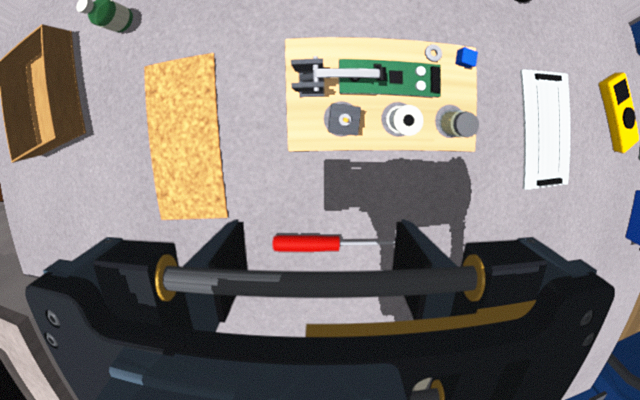

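Wrist A: gearmotor shaft about (200,124), spool (266,118), jar cap (327,117), black finger grip about (235,75), clevis (180,83), controller (205–310, 60–95), mat (98,143), plate (458,118). Wrist B shows the same set: (345,121), (405,121), (460,121), (383,73), (310,76), mat (187,137), plate (546,128). Next: masks and ray casting.

```bash
cat > meas.py <<'E'
from h import *
def big(m,roi):
    k=np.zeros_like(m); x0,y0,x1,y1=roi; k[y0:y1,x0:x1]=m[y0:y1,x0:x1]
    cs,_=cv2.findContours(k,cv2.RETR_EXTERNAL,cv2.CHAIN_APPROX_NONE)
    return max(cs,key=cv2.contourArea)[:,0].astype(float)
def rect(p,c,z):
    W=np.array([onz(p,u,z)[:2] for u in c]); (cx,cy),(w,h),a=cv2.minAreaRect((W*1e3).astype(np.float32))
    if w<h: w,h,a=h,w,a+90
    return np.array([cx,cy,w,h,(a+90)%180-90])
if __name__=='__main__':
    roi={'wA':dict(mat=(55,60,140,225),stand=(150,25,375,165),plate=(405,45,505,195),gm=(180,100,232,142),spool=(243,95,292,142),jar=(305,95,352,140),board=(200,50,315,100)),
         'wB':dict(mat=(135,45,235,225),stand=(275,30,485,160),plate=(510,60,580,195),gm=(320,98,367,142),spool=(380,98,428,142),jar=(440,98,482,142),board=(330,50,445,102))}
    C={}
    for f in roi:
        im,p=load(f); hsv=cv2.cvtColor(im,cv2.COLOR_BGR2HSV); H,S,V=cv2.split(hsv)
        u8=lambda b:b.astype(np.uint8)*255
        M=dict(mat=u8((H<28)&(S>60)),stand=u8((H>8)&(H<30)&(S>50)&(V>100)),plate=u8((V>195)&(S<40)),spool=u8((V>200)&(S<40)),board=u8((H>45)&(H<90)&(S>80)),
               jar=u8((S<45)&(V>60)&(V<175)),gm=u8((S<60)&(V<100)))
        C[f]={k:big(M[k],roi[f][k]) for k in M}; vis=im.copy()
        for k,z in (('mat',.005),('stand',.012),('plate',.008),('board',.032)):
            print(f,k,rect(p,C[f][k],z))
        for k,z in (('spool',.060),('jar',.071),('gm',.070)): 
            e=cv2.fitEllipse(C[f][k].astype(np.float32)); print(f,k,e[0],e[1],onz(p,e[0],z)); C[f][k+'c']=e[0]
        for k in M: cv2.drawContours(vis,[C[f][k].astype(np.int32)[:,None]],-1,(255,0,255),1)
        x0,y0,x1,y1=roi[f]['stand']; cr=cv2.resize(vis[y0-5:y1+5,x0-5:x1+5],None,fx=3.4,fy=3.4,interpolation=cv2.INTER_CUBIC); cv2.imwrite(f'pics/{f}_v.png',cr)
    pa,pb=load('wA')[1],load('wB')[1]
    for k in ('spool','jar','gm'): print(k,tri([(pa,C['wA'][k+'c']),(pb,C['wB'][k+'c'])]))
E
python3 meas.py
```

```text
wA mat [488.5497 303.7938 249.3976 122.3522   2.5476]
wA stand [549.1655   4.2909 279.8179 160.3866 -88.8833]
wA plate [ 522.1304 -291.95    208.3937  118.0619    5.4611]
wA board [569.8384   3.4369 138.985   45.0914 -89.564 ]
wA spool (264.0200500488281, 118.16683959960938) (30.050674438476562, 31.994916915893555) [ 0.5138 -0.0127  0.06  ]
wA jar (329.1072082519531, 116.64137268066406) (29.909820556640625, 32.09268569946289) [ 0.5145 -0.0921  0.071 ]
wA gm (220.17906188964844, 123.00626373291016) (18.74981689453125, 28.881284713745117) [0.5103 0.0408 0.07  ]
wB mat [488.5145 304.6352 249.4885 120.9346   2.5205]
wB stand [549.1255   5.3111 279.1687 160.1128 -88.8569]
wB plate [ 525.8597 -300.857   239.7873  146.4368    6.12  ]
wB board [569.7132   4.0702 136.1637  44.8574 -89.6759]
wB spool (404.62115478515625, 119.5309066772461) (30.179506301879883, 37.35160827636719) [ 0.5135 -0.0072  0.06  ]
wB jar (458.37689208984375, 122.94964599609375) (27.437992095947266, 39.91594314575195) [ 0.5135 -0.0766  0.071 ]Traceback (most recent call last):
  File "meas.py", line 23, in <module>
    e=cv2.fitEllipse(C[f][k].astype(np.float32)); print(f,k,e[0],e[1],onz(p,e[0],z)); C[f][k+'c']=e[0]
cv2.error: OpenCV(4.12.0) /io/opencv/modules/imgproc/src/shapedescr.cpp:361: error: (-201:Incorrect size of input array) There should be at least 5 points to fit the ellipse in function 'fitEllipseNoDirect'
```

View pics/wA_v.png

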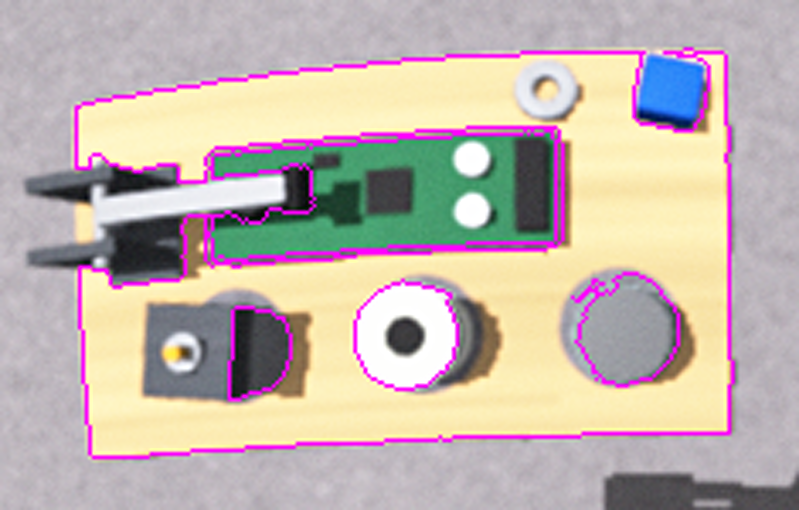

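The A crop shows the stand, board and spool outlined well, but the gearmotor and jar masks are poor. I'll get the B crop plus some HSV samples.

Run:
```python
from h import *
im,p=load('wB'); cv2.imwrite('pics/wB_c.png',cv2.resize(im[30:160,275:490],None,fx=3.6,fy=3.6,interpolation=cv2.INTER_CUBIC))
hb=cv2.cvtColor(im,cv2.COLOR_BGR2HSV)
im,p=load('wA'); ha=cv2.cvtColor(im,cv2.COLOR_BGR2HSV)
g=lambda h,r,c0,c1,s:[tuple(int(v) for v in x) for x in h[r,c0:c1:s]]
print('gmA',g(ha,118,184,232,4)); print('gmB',g(hb,115,322,368,4)); print('jarA',g(ha,118,306,354,4)); print('jarB',g(hb,122,440,484,3))
print('plateB',g(hb,120,512,584,5)); print('plateA',g(ha,110,415,505,7)); print('brass',g(ha,124,194,208,2))
print('spB',g(hb,121,380,430,4))
```

```text
gmA [(24, 69, 252), (144, 10, 130), (106, 32, 134), (110, 19, 202), (110, 18, 214), (107, 27, 132), (109, 32, 137), (114, 29, 122), (75, 16, 32), (128, 30, 69), (115, 21, 72), (129, 34, 76)]
gmB [(23, 71, 254), (126, 22, 182), (109, 33, 108), (104, 30, 129), (114, 26, 135), (113, 9, 238), (113, 8, 245), (114, 27, 131), (110, 24, 128), (116, 29, 123), (19, 120, 127), (24, 74, 254)]
jarA [(23, 78, 249), (157, 13, 173), (98, 21, 184), (110, 13, 175), (108, 16, 164), (110, 9, 166), (115, 10, 159), (109, 13, 161), (120, 11, 157), (113, 26, 126), (16, 109, 115), (21, 86, 249)]
jarB [(94, 14, 143), (28, 65, 126), (27, 59, 116), (29, 58, 123), (35, 33, 180), (133, 30, 60), (105, 17, 153), (120, 18, 154), (112, 19, 149), (112, 19, 149), (113, 14, 148), (120, 14, 146), (125, 11, 142), (143, 11, 184), (150, 7, 194)]
plateB [(155, 8, 196), (161, 11, 192), (155, 8, 188), (100, 3, 253), (100, 3, 251), (102, 5, 247), (100, 3, 249), (90, 3, 250), (100, 3, 251), (90, 2, 253), (100, 3, 252), (105, 2, 252), (154, 9, 190), (146, 9, 189), (154, 9, 200)]
plateA [(146, 11, 179), (154, 9, 190), (100, 3, 252), (100, 3, 250), (90, 3, 251), (100, 3, 248), (100, 3, 249), (90, 3, 250), (110, 3, 251), (100, 3, 253), (90, 2, 251), (116, 8, 211), (146, 9, 189)]
brass [(27, 173, 255), (26, 187, 255), (19, 179, 134), (17, 56, 86), (112, 13, 210), (114, 26, 100), (115, 25, 123)]
spB [(23, 74, 255), (125, 19, 172), (38, 4, 254), (97, 16, 141), (30, 1, 254), (30, 1, 254), (150, 16, 48), (141, 50, 36), (90, 9, 27), (30, 1, 255), (30, 1, 253), (23, 80, 250), (23, 81, 249)]
```

View pics/wB_c.png

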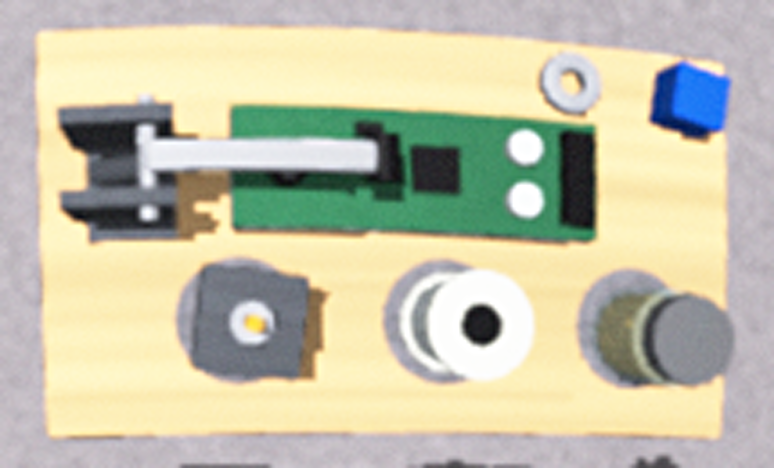

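```bash
cat > meas2.py <<'E'
from meas import *
roi={'wA':dict(gm=(180,102,215,142),spool=(243,95,292,142),jar=(312,100,352,136),bar=(168,60,234,90),s1=(430,50,490,72),s2=(435,165,495,195),brass=(190,115,210,132)),
     'wB':dict(gm=(322,98,364,140),spool=(390,98,428,142),jar=(452,105,482,140),bar=(312,64,384,84),s1=(530,65,575,90),s2=(530,165,575,195),brass=(335,110,355,130))}
out={}
for f in roi:
    im,p=load(f); H,S,V=cv2.split(cv2.cvtColor(im,cv2.COLOR_BGR2HSV))
    u8=lambda b:cv2.morphologyEx(b.astype(np.uint8)*255,cv2.MORPH_OPEN,np.ones((3,3)))
    M=dict(gm=u8((S<50)&(V>100)&(V<150)),spool=u8((V>225)&(S<40)),jar=u8((S<30)&(V>130)&(V<172)),bar=u8((S<40)&(V>190)),s1=u8(V<70),s2=u8(V<70),
      brass=((H>12)&(H<32)&(S>130)&(V>180)).astype(np.uint8)*255)
    vis=im.copy()
    for k in M:
        c=big(M[k],roi[f][k]); cv2.drawContours(vis,[c.astype(np.int32)[:,None]],-1,(255,0,255),1)
        if k in('spool','jar'): uv,ax,_=cv2.fitEllipse(cv2.convexHull(c.astype(np.float32))); print(f,k,uv,ax)
        else: uv=c.mean(0)
        if k=='gm': r=rect(p,cv2.convexHull(c.astype(np.float32))[:,0],.070); print(f,'gm',r); uv=proj(p,[r[0]/1e3,r[1]/1e3,.07])
        if k=='bar': print(f,'bar',rect(p,c,.075))
        if k in('s1','s2'): r=rect(p,c,.018); print(f,k,r); uv=proj(p,[r[0]/1e3,r[1]/1e3,.018])
        out.setdefault(k,[]).append((p,uv))
    t=(0,0)
    cv2.imwrite(f'pics/{f}_m.png',np.hstack([vis[90:150,roi[f]['gm'][0]-15:roi[f]['gm'][0]+165],vis[55:115,roi[f]['bar'][0]-10:roi[f]['bar'][0]+90]]))
for k in out: print(k,*tri(out[k]))
for p,uv in ((out['gm'][0][0],(232.9,75.3)),(out['gm'][1][0],(382,73))): print('tip',onz(p,uv,.070))
v=np.vstack([cv2.imread(f'pics/{f}_m.png') for f in roi]); cv2.imwrite('pics/m.png',cv2.resize(v,None,fx=2.8,fy=2.8,interpolation=cv2.INTER_CUBIC))
E
python3 meas2.py
```

```text
wA gm [512.5269  68.7473  34.4593  33.7971  86.9748]
wA spool (263.8036804199219, 118.1855697631836) (30.529516220092773, 32.22633361816406)
wA jar (328.3851623535156, 117.88385009765625) (26.450889587402344, 28.581281661987305)
wA bar [567.9216  66.5126  74.3704  12.1504  88.5137]
wA s1 [ 606.5281 -278.1113   59.7217    7.708   -82.4933]
wA s2 [ 429.9804 -297.9749   58.9371   11.0307  -84.4655]
wB gm [512.0261  70.1749  36.8548  36.053  -89.9509]
wB spool (408.1045227050781, 119.682861328125) (29.15936851501465, 31.788856506347656)
wB jar (467.6529541015625, 124.12728881835938) (21.879228591918945, 24.28455352783203)
wB bar [566.9798  68.0681  76.0112  18.0409  89.6797]
wB s1 [ 606.6992 -275.7943   58.6523    7.3649  -83.2497]
wB s2 [ 430.6596 -295.4827   60.6952    7.8127  -83.6231]
gm [0.5122 0.0699 0.067 ] 0.000253008572953517
spool [ 0.5136 -0.0122  0.0585] 0.00012613044737830315
jar [ 0.513  -0.0913  0.069 ] 3.09002511675871e-05
bar [0.5691 0.0704 0.0649] 0.00033685301923136457
s1 [ 0.6078 -0.2807  0.0124] 8.166241084528458e-05
s2 [ 0.4292 -0.3009  0.0123] 0.00032949636068285715
brass [0.5116 0.069  0.0826] 7.31243673273152e-05
tip [0.5683 0.0234 0.07  ]
tip [0.5691 0.0243 0.07  ]
```

View pics/m.png

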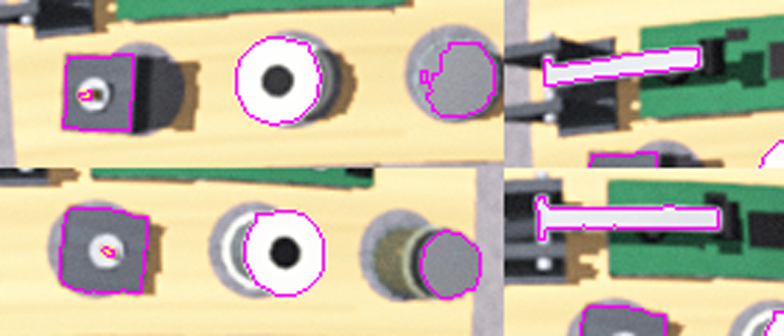

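Heights triangulate within 3 mm of the text, and positions agree with the stand frame. I'll re-check the plate, then move the gearmotor first.

```bash
cat >> h.py <<'E'
Q=-np.pi/2
G=dict(gm=(.5121,.0694,.040,Q-.02),spool=(.5136,-.0122,.024,Q+.02),jar=(.5132,-.0913,.022,Q+.02))   # grasp TCP on the stand
my=np.deg2rad(2.53); slot=lambda s:np.r_[.4885+s*np.cos(my),.3042+s*np.sin(my)]
MAT={k:(*slot(s),G[k][2]-.0065,G[k][3]) for k,s in (('gm',.075),('spool',0),('jar',-.075))}
UP=.115
def pick(g,op=.70):
    x,y,z,w=g
    ctrl.command_gripper(op); ctrl.goto([x,y,z+UP],down(w)); ctrl.move_l([x,y,z],.2)
    ctrl.command_gripper(0.); print('grip',ctrl.current_grip_width()*91,ctrl.current_grasp_force()); ctrl.move_l([x,y,z+UP],.2)
def place(g,op=.70):
    x,y,z,w=g
    ctrl.goto([x,y,z+UP],down(w)); print('held',ctrl.current_grip_width()*91,ctrl.current_grasp_force())
    ctrl.move_l([x,y,z+.02],.25); ctrl.move_l([x,y,z+.0005],.06); print('F',ctrl.current_contact_force())
    ctrl.command_gripper(op); ctrl.move_l([x,y,z+UP],.2)
E
python3 - <<'E'
from meas import *
for f,r in (('wA',(405,45,505,195)),('wB',(510,60,580,195))):
    im,p=load(f); H,S,V=cv2.split(cv2.cvtColor(im,cv2.COLOR_BGR2HSV))
    m=cv2.morphologyEx(((V>228)&(S<15)).astype(np.uint8)*255,cv2.MORPH_OPEN,np.ones((3,3)))
    print(rect(p,big(m,r),.008))
im,p=load('wA'); print('ring,relay',onz(p,(306,46.5),.015),onz(p,(342.6,46.5),.03))
pick(G['gm']); place(MAT['gm'])
print(ctrl.current_t())
E
```

```text
[ 519.1506 -289.9091  199.8464  110.3252    6.2542]
[ 518.6105 -289.6848  200.7014  110.5236    6.4951]
ring,relay [ 0.6123 -0.0626  0.015 ] [ 0.6091 -0.111   0.03  ]
grip 35.61060131106444 29.996884167194366
held 35.4680175941505 29.994963705539703
F [-0.4695 -1.2109 -2.264 ]
9.9417
```

Run:
```python
from h import *
for k in ('spool','jar'):
    pick(G[k]); place(MAT[k])
ctrl.goto([.42,.12,.27],down(Q)); ctrl.sleep(.2); shot('wrist','wC'); print(ctrl.current_t())
im,_=load('wC');
```

```text
grip 37.734808997071134 30.001366138458252
held 37.526549455114726 29.999641478061676
F [ 0.5519 -0.0256 -1.7548]
grip 37.4541508756364 30.001385267532896
held 37.19217742341032 29.999753124138806
F [-0.2859 -0.2363 -0.7996]
25.5333
```

View pics/wC.png

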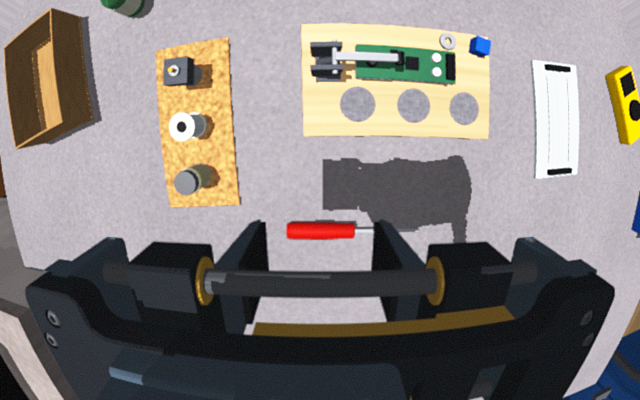

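The wC picture shows all three things upright on the mat at (178,70), (183,126) and (188,180), with the three spots empty. Next, swing the finger.

Run:
```python
from h import *
w=.0197; hz=np.r_[.5673,.1028,.070]; ey=np.r_[-np.sin(w),np.cos(w),0]
pos=lambda q:hz+.078*(-np.cos(q)*ey+np.r_[0,0,np.sin(q)])-np.r_[0,0,.019]
ctrl.command_gripper(.44)
ctrl.goto(pos(0)+[0,0,.10],down(w)); ctrl.move_l(pos(0)+[0,0,.001],.15)
ctrl.command_gripper(0.); print('grip',ctrl.current_grip_width()*91,ctrl.current_grasp_force())
for q in np.arange(.15,1.96,.15):
    ctrl.move_l(pos(q),.08); F=ctrl.current_contact_force(); print(round(q,2),F,ctrl.current_grip_width()*91)
    if np.linalg.norm(F)>35: print('STOP'); break
print(ctrl.current_t())
```

```text
grip 15.214790280692853 30.000370144844055
0.15 [ 6.8658 -2.4091 -3.0633] 15.701704119269941
0.3 [ 7.7536 -3.11   -1.9754] 15.463641251349316
0.45 [ 7.7469 -3.9933 -0.8824] 15.557154679586892
0.6 [ 7.5841 -4.59   -0.4119] 15.532240545080429
0.75 [ 7.6962 -5.0401  1.3716] 15.200773877474864
0.9 [ 6.156  -5.9042  3.2683] 15.449266558440778
1.05 [ 6.4623 -5.2942  4.4803] 15.467097440770118
1.2 [ 5.4301 -5.176   7.7223] 15.584824450107353
1.35 [ 5.1157 -4.1229  9.8366] 15.411594528041135
1.5 [ 4.5165 -3.2959 11.1267] 15.537553226317517
1.65 [ 4.5992 -0.9139 12.5118] 15.233410950319621
1.8 [ 2.9374  0.892  12.8735] 15.71089242932895
1.95 [ 3.3249  4.3251 12.9477] 15.328729325917761
32.925
```

Run:
```python
from h import *
ctrl.command_gripper(.5); ctrl.sleep(.3)
P=ctrl.current_tool_pos(); ctrl.move_l(P+[0,0,.08],.2)
ctrl.goto([.44,0.0,.27],down(Q)); ctrl.sleep(.2); im,_=shot('wrist','wD'); print(ctrl.current_t())
cv2.imwrite('pics/wD_c.png',cv2.resize(im[0:170,90:420],None,fx=2.4,fy=2.4))
```

```text
35.9083
```

View pics/wD_c.png

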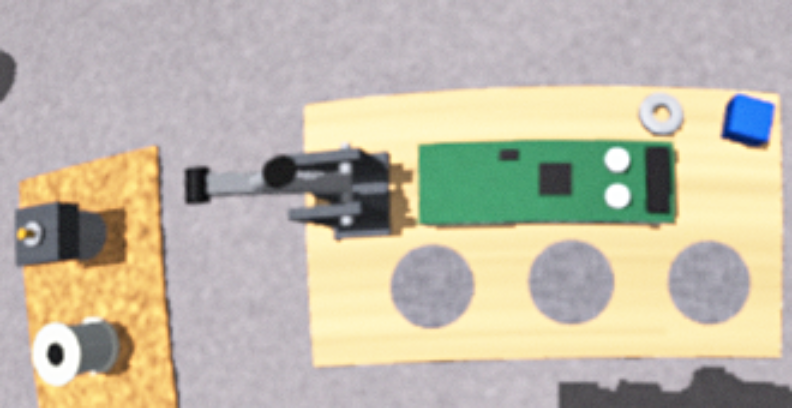

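The finger stays back, at crop (195–390, 150–230), and the board is free. Measure it, pick it up, place it on the plate.

Run:
```python
from meas import *
im,p=load('wD'); H,S,V=cv2.split(cv2.cvtColor(im,cv2.COLOR_BGR2HSV))
m=((H>45)&(H<90)&(S>80)).astype(np.uint8)*255
r=rect(p,big(m,(255,50,385,110)),.032); print(r)
cx,cy=r[0]/1e3,r[1]/1e3; w=np.deg2rad(r[4]+90 if r[4]<0 else r[4]-90)
z=.0155
ctrl.command_gripper(.78); ctrl.goto([cx,cy,.15],down(w)); ctrl.move_l([cx,cy,.045],.2); print(ctrl.move_l([cx,cy,z],.06,contact_N=8))
print(ctrl.current_tool_pos()); zg=ctrl.current_tool_pos()[2]
ctrl.command_gripper(0.); print('grip',ctrl.current_grip_width()*91,ctrl.current_grasp_force())
ctrl.move_l([cx,cy,.13],.15); print('held',ctrl.current_grip_width()*91,ctrl.current_contact_force())
px,py,pw=.5189,-.2898,np.deg2rad(6.4)-np.pi/2
ctrl.goto([px,py,.11],down(pw)); ctrl.move_l([px,py,.03],.2); ctrl.move_l([px,py,zg-.012+.008+.0005],.05,contact_N=10)
print(ctrl.current_tool_pos(),ctrl.current_contact_force())
ctrl.command_gripper(.78); ctrl.move_l([px,py,.15],.15)
ctrl.goto([.42,-.18,.27],down(Q)); ctrl.sleep(.2); shot('wrist','wE'); print(ctrl.current_t())
```

```text
[569.8873   2.8795 137.3114  45.1365 -89.5606]
False
[0.5698 0.0029 0.0154]
grip 45.58924413989801 29.999882206320763
held 46.14463389772008 [-0.716   1.2171 -1.7824]
[ 0.519  -0.2898  0.0115] [-0.3819  0.3901  6.2636]
45.4583
```

View pics/wE.png

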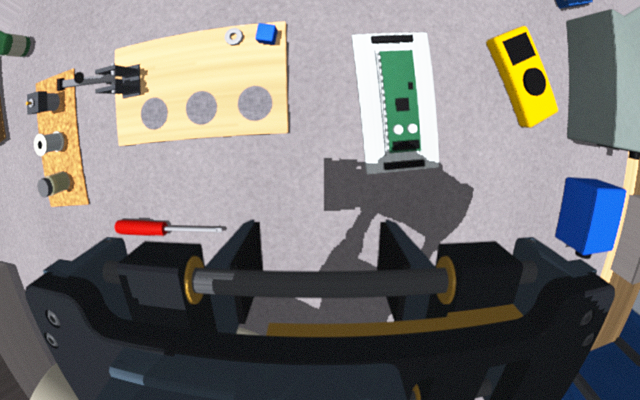

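The controller lies on the plate between the stops (391,40) and (408,160). I'll check its pose numerically and bring the three things back.

Run:
```python
from meas import *
import h
im,p=load('wE'); H,S,V=cv2.split(cv2.cvtColor(im,cv2.COLOR_BGR2HSV))
m=((H>40)&(H<95)&(S>80)).astype(np.uint8)*255
r=rect(p,big(m,(365,40,430,160)),.028); print('ctrl',r,'vs 518.9 -289.8 6.4')
if np.hypot(r[0]-518.9,r[1]+289.8)<9 and abs(r[4]-6.4)<6:
    for k in ('jar','spool'): pick(MAT[k]); place(G[k])
    h.UP=.165
    sh=lambda g:(g[0]-.004,g[1],g[2],g[3]+np.pi)   # camera away from the finger, body 4 mm clear
    pick(sh(MAT['gm'])); place(sh(G['gm']))
    for fn,y in (('wF',-.08),('wG',.10)):
        ctrl.goto([.44,y,.27],down(Q)); ctrl.sleep(.2); shot('wrist',fn)
print(ctrl.current_t())
```

```text
ctrl [ 518.8771 -289.2811  137.9544   45.0677    6.5857] vs 518.9 -289.8 6.4
grip 37.318759760139194 30.001481979852542
held 37.34500758827532 29.99986235081451
F [-0.2923  0.3426 -1.4602]
grip 37.53862704025416 30.001251697540283
held 37.39693211269692 29.99975234270096
F [ 0.7277 -0.1657 -2.177 ]
grip 35.76587468960165 30.000897645950317
held 35.56720682578396 29.999486804008484
F [-0.1976  0.4558 -2.3884]
73.05
```

```bash
sed "s/'wA':dict(gm/'wF':dict(gm/;s/'wB':dict(gm/'wG':dict(gm/" meas2.py > meas3.py; python3 meas3.py 2>&1 | grep -v ' s[12]\|^s[12]'
```

```text
wF gm [511.5135  68.7273  35.1348  32.8415  -2.1724]
wF spool (264.37493896484375, 118.76348876953125) (30.520099639892578, 32.13564682006836)
wF jar (330.4150390625, 118.59030151367188) (24.94792366027832, 29.199918746948242)
Traceback (most recent call last):
  File "meas3.py", line 12, in <module>
    c=big(M[k],roi[f][k]); cv2.drawContours(vis,[c.astype(np.int32)[:,None]],-1,(255,0,255),1)
  File "meas.py", line 5, in big
    return max(cs,key=cv2.contourArea)[:,0].astype(float)
           ~~~^^^^^^^^^^^^^^^^^^^^^^^^
ValueError: max() iterable argument is empty
```

View pics/wG.png

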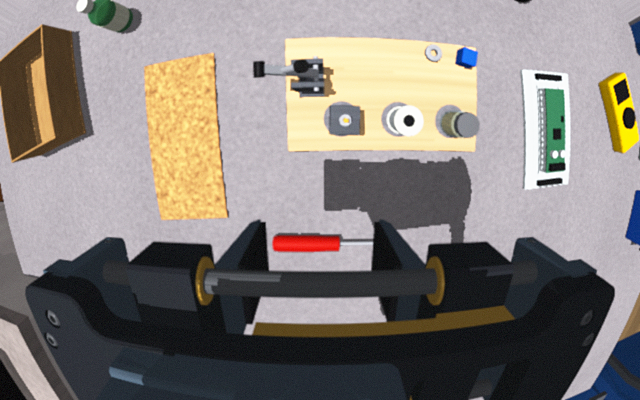

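All three stand upright at (345,121), (405,121) and (460,122), within about 1 mm of the first pictures. The finger is back, the controller is on the plate and the gripper is clear.

```bash
python3 -c "
from bench import ctrl
print(ctrl.sign_off())"
```

```text
the job is handed in; nothing more can be done
None
```

The job is handed in at about 73 s of the 147 s limit: by the last pictures the controller is within about 1 mm of the plate's centre and in line with it, the finger is swung back, and the gearmotor, jar and spool stand upright within about 2 mm of their starting spots; no verdict was returned.

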